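# Free the seized clamp lever of a microtome and draw its knife carriage back

## Task

The lever that clamps the microtome's knife carriage has seized. Work it to and fro in small strokes, pressing no harder than a fingertip would so the handle is not broken, until it breaks free, and swing it fully open; then draw the carriage right back from the wax block to its stop and swing the lever home again to clamp it there. Keep off the knife holder, leave the other things where they lie, and let go at the end.

Things in the scene. Friction and masses are not known exactly. Their poses are not given: they have to be found in the camera images.
- microtome: microtome, fixed: black base 310 x 580 mm, grey front tray (54 mm high, side lips to 61 mm), white housing behind it, 275 mm high. Origin on the bench below the lever's stud with the carriage fully in; z up, y along the rail away from the housing (operator's side), x to the operator's left. Housing front at y = -197 mm, wax block's face y = -120 mm, 165 mm high; tray's front edge y = +160 mm
- carriage (a joint): slide of the knife carriage (m): 0 = fully in, growing along the microtome's y to its stop at 0.050. Grey slab 150 mm wide (x), from 35 mm before the stud's axis to 115 mm behind it, top 87 mm above the bench. A lever within 0.25 rad of 0 holds it fully in or fully back (2 mm slack) and cannot close anywhere between; with the lever open it slides stiffly, 8 N plus 20 N per m/s
- carriage_top (a point): point on the carriage's top, on the axis of the lever's upright stud, 87 mm above the bench, moving with the carriage; its axes are those of the microtome
- clamp (a joint): lever angle (rad), positive anticlockwise from above = opening. 0: handle along the microtome's x. Stops: -0.20 home, 1.50 fully open. Dry friction 0.16 N m. Seized: hard stops 0.055 to 0.075 either side of 0; reaching the stop on the side whose turn it is (they take turns, first unknown) widens the play by 0.018; pressing one side alone gains no more. Free after 5 to 7 strokes
- handle_point (a point): middle of the lever's black handle bar, 56 mm from the stud's axis, 125 mm above the bench; x outwards along the handle, z up. Bar 12 mm wide, 14 mm deep, rising outwards by 14 degrees to a 19 mm ball end 70 mm from the axis; 30 mm free below it here and 45 mm either side of its path. Steel hub 32 mm in diameter (collar 35 mm), top 122 mm above the bench
- clamp_handle: the black handle and its collar, turning with the lever; origin on the stud's axis 88 mm above the bench, x outwards along the handle. It breaks when the finger contact forces on it, all added, pass 120 N (a push of about 60 N, or a hard squeeze); pushes of 5 to 20 N are plenty, and a pinch should stay under 30 N
- knife_holder: steel blade holder, 128 mm wide (x), standing on the carriage between 62 and 118 mm behind the stud's axis (towards the housing), with the bare blade edge on top, up to 156 mm above the bench; do not touch. Origin on the bench below the stud, moving with the carriage
- wax_brush: small flat brush with a wooden handle, 143 mm long, 14 mm wide, lying on the microtome's tray on the operator's right of the carriage; origin near its middle at its underside
- cassette1: white tissue cassette, 40 x 28 x 6 mm, lying on the tray on the operator's left, towards the front; origin at the centre of its underside
- cassette2: white tissue cassette, 40 x 28 x 6 mm, lying on the tray on the operator's left, towards the housing; origin at the centre of its underside
- forceps: steel forceps, 120 mm long, lying flat on the bench; origin near their middle
- specimen_pot: clear screw-lid pot with a white lid, 56 mm diameter, 62 mm tall; origin at the centre of its foot
- slide_box: flat grey slide box, 170 x 85 x 32 mm; origin at the centre of its underside
- staining_jar: square glass staining jar with a glass lid, 62 mm wide, 110 mm tall; origin at the centre of its foot
- reagent_bottle: brown glass bottle with a black cap, 60 mm diameter, 150 mm tall; origin at the centre of its foot

How it is judged:
By the outcome, as a careful person would: the job done as asked, in the order asked, and still so for the second after the job is handed in, with the robot touching nothing.
It also fails if it takes over 54 s, if anything falls off the work surface, if the arm or the gripper's body presses on something with over 40 N, if the wrist force passes 120 N, or if a joint passes its speed limit or range.

## Robot

A 6-joint arm with a two-finger parallel gripper is mounted at the origin on the work surface. World frame = base frame: x ahead of the robot, y to its left, z up, the work surface at z = 0. Lengths are in mm, angles in degrees, forces in N, time in s.
With the tool pointing down it reaches from about 300 to 850 mm from the base axis. Payload 4.2 kg.
Tool frame: the origin (TCP) lies on the centre line of the jaws, within the pads' length; the fingertips stand 14 mm ahead of it and the grasp point (between the pads) lies 5 mm behind it (env.finger_overhang is the z of the fingertips in the tool frame, in mm); z points along the fingers, y is the line along which they close (so a half turn about z gives the same grasp; the last joint's range is limited). The gripper opens to 91 mm and grips with 3 to 60 N. Pads are 32 mm wide; open, the fingers measure 118 mm over their backs; the gripper's body (76 mm by 178 mm) begins 60 mm behind the grasp point.
Start: joints at [75.745, 18.312, 89.639, -0, 72.044, -1.146], TCP at [130.416, 560.03, 227.976] pointing down, gripper open.
Joint ranges: [-177.97, 177.97], [-48.28, 115.42], [12.27, 149.76], [-77.06, 257.06], [2.81, 150.46], [-146.56, 146.56]. Speed limits (degrees/s): [147.25, 147.25, 180, 180, 180, 180].

## Interface

Orientations are given as [roll, pitch, yaw] about the fixed x, y, z axes, in that order (R = Rz(yaw) Ry(pitch) Rx(roll)).
In Python, from workcell import sensors, viewer, env gives the robot as it stands. The module is installed in compiled form; this text tells all that it offers.
- The arm moves only by the tool step_arm, never from a script. Its argument "plan" is one flat list of numbers, 6 for each row, row after row: the shift along the tool's x, y, z in cm, then the turn, a rotation vector about the tool's x, y, z in rad. In form: [x, y, z, wx, wy, wz, x, y, z, wx, wy, wz, ...]. A call has 1 to 5 rows; each row shifts and turns the commanded pose from where the row before left it, along the tool's axes as they then stand; what a row does not reach is not made up. A row lasts 1/12 s, in which the tool goes at most 41.7 mm and 7.16 degrees, less where a joint would pass 70% of its speed; a pose out of reach is approached as far as the arm can. A call is refused whole if a number of a shift passes 4.17 or a number of a turn 0.125, either way. A call with a gripper value outside its range is refused whole. "hand" is the finger opening in cm, from 0 to 9.12, set as the call begins (left out, the last holds). The fingers move at their own pace and stop on an object; "newtons" is the grip in N (left out, the last holds). Time passes only in rows, so rows that do not move let the fingers close. It gives the time, the measured TCP pose, the force, the opening and the grip force at its end, in the units of the state.
- sensors.state(): the state, without advancing time (a new reading comes with each control period).
- viewer.grab_frame(name): name is "side" or "top" or "wrist"; returns a dict with "img" (400x640x3 uint8, red, green, blue), "fx", "fy", "cx", "cy" (pixels), "k1" (the pictures are not rectified: a ray, as slopes to the right and down, at radius r is drawn at 1 + k1 r^2 times it, then the intrinsics apply), "position" and "attitude" of the camera in the world. Camera axes: x right, y down, z forward; pixel columns grow to the right and rows downward; lengths in mm; the calibration is good to about 2 mm. A picture is of the moment at which its call begins. There is no depth.
- env.job_done(): hands the job in; it is judged then, once.
Trained networks look in a picture, given as the dict that the camera call returned (one of the last four; its "shot" number tells which), for a name from the list of things; names that differ only in an ending like _2 or _b are one class to them, and where a whole thing is asked for, a point or a joint stands for the part that bears it (a point fixed in the world has none). Each returns a list of dicts, best first, with "score" (0 to 1); they miss things now and then, are a little off and sometimes report something else, mostly with a low value. They report only what shows in the picture. A call takes as long as a camera call.
- viewer.boxes_of(name, picture): "location" ([column, row] in pixels, amid what is visible of it).
- viewer.pinpoint(name, picture): "location" ([column, row] in pixels: a listed point, or the origin of a listed thing).
The state is a dict: "time_s": time; "qpos": joint angles; "qvel": joint speeds; "effort": joint torques, N m; "ee_pos": TCP position; "ee_rot": TCP orientation; "force": force on the tool from outside, world axes, zero at the start; "torque": the same for the moment, N m; "gripper_width": finger opening in mm; "gripper_force": force on a finger pad.
Only numpy, scipy, OpenCV 4.12 (cv2) and the standard library are available. Lean on these libraries where they do the work, as an engineer would, in place of code of your own. Each camera call takes 0.05 s, during which the arm holds its last target. There are 200 camera calls.

## Working session

There is one attempt and no reset: what is moved stays moved. The work goes in short steps, Python scripts to look and compute and a tool call to move; the robot and the scene stay as the last step left them, time stands still between calls to the robot, and variables do not carry over. Pictures are saved under pics/ and viewed, at most 10 in all, crops included, and the job is handed in when it is done.

Besides the shell and the picture viewer there is one more tool, called after ">>>" as name(argument=value, ...) on one line, values as JSON. step_arm: Moves the arm, as the interface text tells. Its arguments: {"type":"object","properties":{"plan":{"type":"array","items":{"type":"number"}},"hand":{"type":"number"},"newtons":{"type":"number"}},"required":["plan"]}

```bash
mkdir -p pics
cat > h.py <<'E'
import numpy as np, cv2
from scipy.spatial.transform import Rotation as R
from workcell import sensors, viewer, env
def rot(a): 
    a=np.array(a)
    return a if a.shape==(3,3) else R.from_euler('xyz',a,degrees=True).as_matrix()
def ray(p,uv):
    d=np.array([(uv[0]-p['cx'])/p['fx'],(uv[1]-p['cy'])/p['fy']]);u=d.copy()
    for _ in range(20): u=d/(1+p['k1']*(u@u))
    return np.array(p['position'],float), rot(p['attitude'])@np.array([u[0],u[1],1])
def atz(p,uv,z):
    o,d=ray(p,uv); return o+d*(z-o[2])/d[2]
def tri(rs):
    A=0;b=0
    for o,d in rs:
        d=d/np.linalg.norm(d);M=np.eye(3)-np.outer(d,d);A=A+M;b=b+M@o
    return np.linalg.solve(A,b)
E
python3 - <<'E'
from h import *
print(sensors.state()); print(env.finger_overhang)
for n in ['side','top','wrist']:
    p=viewer.grab_frame(n); cv2.imwrite(f'pics/{n}0.png',p['img'][:,:,::-1])
    print(n,p['position'],p['attitude'],p['fx'],p['k1'])
    for t,z in [('carriage_top',87),('handle_point',125),('clamp_handle',88),('microtome',0),('knife_holder',0)]:
        r=viewer.pinpoint(t,p)[:1]
        for q in r: print(t,q['score'],q['location'],atz(p,q['location'],z).round(1))
E
```

```text
{'time_s': 0.0, 'qpos': array([ 7.57433984e+01,  1.83512624e+01,  8.97046826e+01, -1.01853831e-03,
        7.20419224e+01, -1.14673478e+00]), 'qvel': array([-0.06237787,  0.05650979,  0.06406141,  0.01669176,  0.02516936,
       -0.03088278]), 'effort': array([ 5.16451619e-04, -4.12466276e+01, -2.31967360e+01,  7.26765348e-02,
        4.56984295e-02, -1.28704614e-04]), 'ee_pos': array([130.32090052, 559.56765093, 227.1357137 ]), 'ee_rot': array([-1.79902133e+02, -9.90429922e-04,  1.66890447e+02]), 'force': array([0.22374533, 0.22988608, 0.63465445]), 'torque': array([ 0.05043721, -0.04699152,  0.00483006]), 'gripper_force': 0.0, 'gripper_width': 91.15864920021578}
14.0
side [ 463.78499821 1023.09729158 1043.48566959] [-138.85461892   -0.40168524 -168.65994258] 481.4498020995386 -0.14836138095775478
carriage_top 0.64 [358.8, 163.2] [535.2  41.7  87. ]
handle_point 0.77 [338.9, 151.4] [593.4  45.5 125. ]
clamp_handle 0.46 [358.4, 166.6] [534.4  56.5  88. ]
microtome 0.73 [355.4, 184.6] [538.9  44.4   0. ]
top [ 485.84752806  189.00868491 1123.90697487] [-172.58642296    1.26598117  -90.51900209] 437.96201648345686 0.017674230769780475
carriage_top 0.73 [390.3, 236.3] [539.3  60.6  87. ]
handle_point 0.87 [398.1, 211.1] [594.6  45.9 125. ]
clamp_handle 0.74 [393.3, 235.5] [541.   53.6  88. ]
microtome 0.61 [386.4, 237.8] [540.   59.8   0. ]
wrist [ 59.36318403 577.0719943  384.48808843] [1.64846586e+02 3.42644491e-03 7.67957123e+01] 352.2363326876423 -0.034326770745344605
```

Run:
```python
import cv2
a=cv2.imread('pics/top0.png');cv2.imwrite('pics/top0c.png',cv2.resize(a[100:400,250:600],None,fx=2,fy=2,interpolation=cv2.INTER_CUBIC))
a=cv2.imread('pics/side0.png');cv2.imwrite('pics/side0c.png',cv2.resize(a[40:340,180:580],None,fx=2,fy=2,interpolation=cv2.INTER_CUBIC))
```

```text
(no output)
```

View pics/top0c.png

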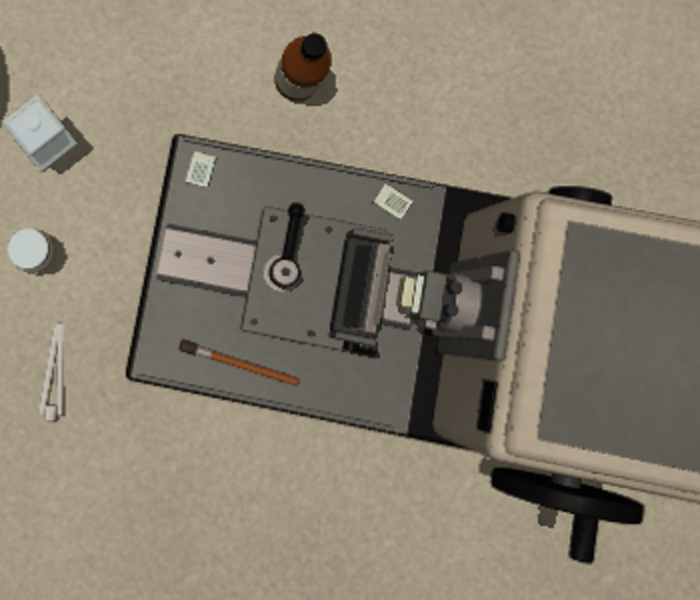

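View pics/side0c.png

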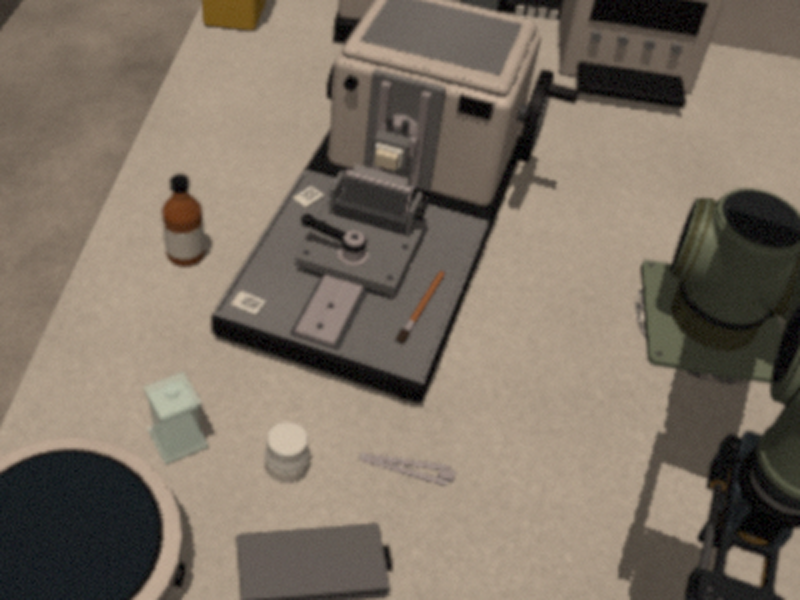

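```bash
cat >> h.py <<'E'
def rows(p0,y0,p1,y1,n):
    """straight move from p0,yaw0 to p1,yaw1 in n rows, tool down"""
    p0=np.array(p0,float);p1=np.array(p1,float);out=[]
    for k in range(n):
        y=np.radians(y0+(y1-y0)*k/n);c,s=np.cos(y),np.sin(y);d=(p1-p0)/n
        out.append([(c*d[0]+s*d[1])/10,(s*d[0]-c*d[1])/10,-d[2]/10,0,0,-np.radians(y1-y0)/n])
    for i in range(0,n,5): print(np.round(np.concatenate(out[i:i+5]),3).tolist())
E
python3 - <<'E'
from h import *
p=viewer.grab_frame('top')
f=lambda u,v,z:atz(p,(u/2+250,v/2+100),z).round(1)
a,b=f(176,135,54),f(128,378,54);print(a,b,np.degrees(np.arctan2(*(a-b)[1::-1])),np.linalg.norm(a-b))
print('hub',f(285,271,122),'ball',f(296,210,128))
rows([130.4,560,228],166.9,[594,46,200],-10.5,25)
E
```

```text
[713.1 181.4  54. ] [416.5 242.8  54. ] -11.6957568071897 302.88862639590815
hub [539.2  59.9 122. ] ball [608.3  46.1 128. ]
[-2.272, -1.582, 0.112, 0.0, 0.0, 0.124, -2.45, -1.289, 0.112, 0.0, 0.0, 0.124, -2.591, -0.977, 0.112, 0.0, 0.0, 0.124, -2.692, -0.649, 0.112, 0.0, 0.0, 0.124, -2.751, -0.312, 0.112, 0.0, 0.0, 0.124]
[-2.769, 0.03, 0.112, 0.0, 0.0, 0.124, -2.744, 0.372, 0.112, 0.0, 0.0, 0.124, -2.677, 0.708, 0.112, 0.0, 0.0, 0.124, -2.569, 1.033, 0.112, 0.0, 0.0, 0.124, -2.421, 1.343, 0.112, 0.0, 0.0, 0.124]
[-2.237, 1.632, 0.112, 0.0, 0.0, 0.124, -2.018, 1.896, 0.112, 0.0, 0.0, 0.124, -1.769, 2.13, 0.112, 0.0, 0.0, 0.124, -1.492, 2.332, 0.112, 0.0, 0.0, 0.124, -1.192, 2.499, 0.112, 0.0, 0.0, 0.124]
[-0.874, 2.627, 0.112, 0.0, 0.0, 0.124, -0.543, 2.715, 0.112, 0.0, 0.0, 0.124, -0.204, 2.761, 0.112, 0.0, 0.0, 0.124, 0.139, 2.765, 0.112, 0.0, 0.0, 0.124, 0.479, 2.727, 0.112, 0.0, 0.0, 0.124]
[0.813, 2.647, 0.112, 0.0, 0.0, 0.124, 1.133, 2.526, 0.112, 0.0, 0.0, 0.124, 1.437, 2.367, 0.112, 0.0, 0.0, 0.124, 1.718, 2.171, 0.112, 0.0, 0.0, 0.124, 1.973, 1.942, 0.112, 0.0, 0.0, 0.124]
```

>>> step_arm(plan=[-2.27, -1.58, 0.11, 0, 0, 0.124, -2.45, -1.29, 0.11, 0, 0, 0.124, -2.59, -0.98, 0.11, 0, 0, 0.124, -2.69, -0.65, 0.11, 0, 0, 0.124, -2.75, -0.31, 0.11, 0, 0, 0.124], hand=5, newtons=12)

```text
time_s: 1.37
ee_pos: [223.7, 456.2, 222.5]
ee_rot: [180.0, -0.0, 131.0]
force: [-0.2, 0.2, -0.6]
gripper_width: 60.6
gripper_force: 0.0
```

>>> step_arm(plan=[-2.77, 0.03, 0.11, 0, 0, 0.124, -2.74, 0.37, 0.11, 0, 0, 0.124, -2.68, 0.71, 0.11, 0, 0, 0.124, -2.57, 1.03, 0.11, 0, 0, 0.124, -2.42, 1.34, 0.11, 0, 0, 0.124])

```text
time_s: 1.78
ee_pos: [316.3, 353.2, 217.1]
ee_rot: [180.0, -0.0, 95.5]
force: [0.5, 0.2, -0.4]
gripper_width: 49.9
gripper_force: 0.0
```

>>> step_arm(plan=[-2.24, 1.63, 0.11, 0, 0, 0.124, -2.02, 1.9, 0.11, 0, 0, 0.124, -1.77, 2.13, 0.11, 0, 0, 0.124, -1.49, 2.33, 0.11, 0, 0, 0.124, -1.19, 2.5, 0.11, 0, 0, 0.124])

```text
time_s: 2.2
ee_pos: [408.9, 250.1, 211.6]
ee_rot: [180.0, -0.0, 60.0]
force: [0.8, -0.7, 0.4]
gripper_width: 50.1
gripper_force: 0.0
```

>>> step_arm(plan=[-0.87, 2.63, 0.11, 0, 0, 0.124, -0.54, 2.72, 0.11, 0, 0, 0.124, -0.2, 2.76, 0.11, 0, 0, 0.124, 0.14, 2.77, 0.11, 0, 0, 0.124, 0.48, 2.73, 0.11, 0, 0, 0.124])

```text
time_s: 2.62
ee_pos: [501.6, 147.0, 206.0]
ee_rot: [-180.0, -0.0, 24.4]
force: [-0.1, -0.1, -0.7]
gripper_width: 49.9
gripper_force: 0.0
```

>>> step_arm(plan=[0.81, 2.65, 0.11, 0, 0, 0.124, 1.13, 2.53, 0.11, 0, 0, 0.124, 1.44, 2.37, 0.11, 0, 0, 0.124, 1.72, 2.17, 0.11, 0, 0, 0.124, 1.97, 1.94, 0.11, 0, 0, 0.124])

```text
time_s: 3.03
ee_pos: [593.9, 43.8, 200.4]
ee_rot: [-180.0, -0.0, -11.1]
force: [-0.1, -0.1, 0.4]
gripper_width: 50.3
gripper_force: 0.0
```

Run:
```python
from h import *
s=sensors.state();print(s['qpos'].round(1),s['ee_pos'],s['ee_rot'],s['force'])
p=viewer.grab_frame('wrist'); cv2.imwrite('pics/w1.png',p['img'][:,:,::-1])
for t,z in [('carriage_top',87),('handle_point',125),('clamp_handle',88)]:
    for q in viewer.pinpoint(t,p)[:1]: print(t,q['score'],q['location'],atz(p,q['location'],z).round(1))
```

```text
[  3.1  21.2  89.4   0.   69.4 104.2] [593.92030778  43.84913386 200.4351903 ] [-1.79987981e+02 -6.14093477e-03 -1.10878378e+01] [-0.10159978 -0.1401732   0.3820734 ]
carriage_top 0.87 [307.4, 268.2] [539.3  60.4  87. ]
handle_point 0.78 [302.2, 217.9] [595.2  52.1 125. ]
clamp_handle 0.92 [305.3, 266.6] [541.5  61.7  88. ]
```

View pics/w1.png

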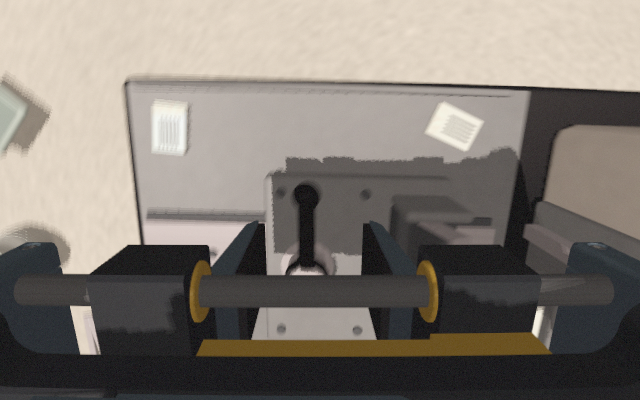

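>>> step_arm(plan=[-0.08, -0.65, 2.5, 0, 0, 0, 0, 0, 2.5, 0, 0, 0, 0, 0, 2.2, 0, 0, 0, 0, 0, 0.8, 0, 0, 0, 0, 0, 0, 0, 0, 0])

```text
time_s: 3.65
ee_pos: [591.4, 52.4, 118.6]
ee_rot: [179.9, 0.3, -10.6]
force: [-0.8, -0.4, 0.3]
gripper_width: 49.7
gripper_force: 0.0
```

Run:
```python
from h import *
s=sensors.state();print(s['ee_pos'],s['ee_rot'],s['force'],s['gripper_width'])
p=viewer.grab_frame('wrist'); cv2.imwrite('pics/w2.png',p['img'][100:400,150:500,::-1])
```

```text
[591.44869967  52.35469725 118.57828777] [179.94671656   0.27577979 -10.62390062] [-0.80553011 -0.40109082  0.26943784] 49.71178657417297
```

View pics/w2.png

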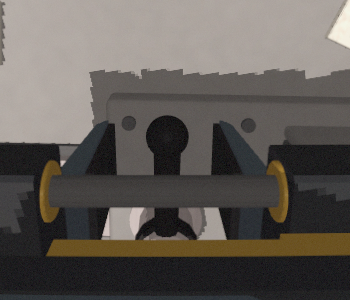

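>>> step_arm(plan=[0, 0, 0, 0, 0, 0, 0, 0, 0, 0, 0, 0, 0, 0, 0, 0, 0, 0, 0, 0, 0, 0, 0, 0, 0, 0, 0, 0, 0, 0], hand=0.8, newtons=12)

```text
time_s: 4.12
ee_pos: [593.8, 51.4, 121.1]
ee_rot: [-180.0, -0.1, -10.7]
force: [-0.3, -2.0, 0.6]
gripper_width: 19.6
gripper_force: 1.4
```

Run:
```python
from h import *
s=sensors.state();print(s['ee_pos'],s['ee_rot'],s['force'],s['torque'],s['gripper_width'],s['gripper_force'])
```

```text
[593.82299108  51.43429543 121.14416998] [-1.79991080e+02 -7.08359106e-02 -1.07213727e+01] [-0.27642808 -2.04892506  0.57962732] [-0.54768159  0.09464037 -0.0007388 ] 19.620968567290443 1.434672474861145
```

>>> step_arm(plan=[0, 0, 0, 0, 0, 0, 0, 0, 0, 0, 0, 0])

```text
time_s: 4.28
ee_pos: [593.8, 51.2, 121.0]
ee_rot: [180.0, -0.1, -10.7]
force: [-0.8, -0.5, 3.0]
gripper_width: 17.8
gripper_force: 12.0
```

>>> step_arm(plan=[0.5, 0, 0, 0, 0, 0, 0, -0.12, 0, 0, 0, -0.02, 0, -0.12, 0, 0, 0, -0.02, 0, -0.1, 0, 0, 0, -0.015, 0, 0, 0, 0, 0, 0])

```text
time_s: 4.7
ee_pos: [595.1, 53.7, 120.1]
ee_rot: [179.9, 0.5, -7.5]
force: [-8.4, -1.1, 6.8]
gripper_width: 17.4
gripper_force: 12.0
```

```bash
cat > s.py <<'E'
from h import *
s=sensors.state();d=s['ee_pos'][:2]-[539.3,60.2]
print(s['time_s'],s['ee_pos'].round(1),s['ee_rot'].round(1),s['force'].round(1),s['torque'].round(2),s['gripper_width'].round(1),s['gripper_force'].round(1),'r',np.linalg.norm(d).round(1),'ang',np.arctan2(d[1],d[0]).round(3)+.2)
E
python3 s.py
```

```text
Traceback (most recent call last):
  File "s.py", line 3, in <module>
    print(s['time_s'],s['ee_pos'].round(1),s['ee_rot'].round(1),s['force'].round(1),s['torque'].round(2),s['gripper_width'].round(1),s['gripper_force'].round(1),'r',np.linalg.norm(d).round(1),'ang',np.arctan2(d[1],d[0]).round(3)+.2)
                                                                                                         ^^^^^^^^^^^^^^^^^^^^^^^^
AttributeError: 'float' object has no attribute 'round'
```

>>> step_arm(plan=[0, 0, 0, 0, 0, 0, 0, 0, 0, 0, 0, 0, 0, -0.2, 0, 0, 0, 0, 0, -0.2, 0, 0, 0, 0, 0, -0.2, 0, 0, 0, 0], hand=2.1, newtons=20)

```text
time_s: 5.12
ee_pos: [599.7, 57.6, 120.2]
ee_rot: [179.7, 0.0, -7.5]
force: [-0.9, -8.1, 0.8]
gripper_width: 20.9
gripper_force: 4.4
```

```bash
sed -i "s/s\['gripper_width'\].round(1),s\['gripper_force'\].round(1)/s['gripper_width'],s['gripper_force']/" s.py; python3 s.py
```

```text
5.1167 [599.7  57.6 120.2] [179.7   0.   -7.5] [-0.9 -8.1  0.8] [-1.46  0.22 -0.06] 20.936054085495122 4.393826723098755 r 60.5 ang 0.15700000000000003
```

>>> step_arm(plan=[0, 0.5, 0, 0, 0, 0.03, 0, 0.5, 0, 0, 0, 0.03, 0, 0.5, 0, 0, 0, 0.03, 0, 0.4, 0, 0, 0, 0.03, 0, 0, 0, 0, 0, 0])

```text
time_s: 5.53
ee_pos: [597.0, 41.4, 120.6]
ee_rot: [-179.9, -0.1, -14.6]
force: [0.7, 2.7, 0.5]
gripper_width: 20.8
gripper_force: 1.6
```

```bash
python3 s.py
```

```text
5.5333 [597.   41.4 120.6] [-1.799e+02 -1.000e-01 -1.460e+01] [0.7 2.7 0.5] [ 0.49  0.04 -0.01] 20.802466280911716 1.597898192703724 r 60.7 ang -0.11399999999999999
```

>>> step_arm(plan=[0, 0.25, 0, 0, 0, 0.02, 0, 0.2, 0, 0, 0, 0, 0, 0.1, 0, 0, 0, 0, 0, 0, 0, 0, 0, 0])

```text
time_s: 5.87
ee_pos: [596.7, 40.6, 120.7]
ee_rot: [-179.4, -0.1, -15.8]
force: [3.9, 17.1, -2.7]
gripper_width: 21.0
gripper_force: 8.4
```

```bash
python3 s.py
```

```text
5.8667 [596.7  40.6 120.7] [-1.794e+02 -1.000e-01 -1.580e+01] [ 3.9 17.1 -2.7] [ 2.67 -0.54  0.2 ] 21.027302849291612 8.374418020248413 r 60.6 ang -0.13
```

>>> step_arm(plan=[0, -0.7, 0, 0, 0, -0.04, 0, -0.7, 0, 0, 0, -0.04, 0, -0.7, 0, 0, 0, -0.04, 0, -0.6, 0, 0, 0, -0.03, 0, 0, 0, 0, 0, 0])

```text
time_s: 6.28
ee_pos: [600.8, 58.5, 120.5]
ee_rot: [179.5, -0.0, -6.8]
force: [0.1, -14.1, -0.9]
gripper_width: 21.0
gripper_force: 6.6
```

```bash
python3 s.py
```

```text
6.2833 [600.8  58.5 120.5] [179.5  -0.   -6.8] [  0.1 -14.1  -0.9] [-2.35  0.04 -0.08] 21.03281238273769 6.5755413472652435 r 61.5 ang 0.17300000000000001
```

>>> step_arm(plan=[0, 0.7, 0, 0, 0, 0.04, 0, 0.7, 0, 0, 0, 0.04, 0, 0.7, 0, 0, 0, 0.04, 0, 0.7, 0, 0, 0, 0.04, 0, 0, 0, 0, 0, 0])

```text
time_s: 6.7
ee_pos: [597.0, 39.1, 120.6]
ee_rot: [-179.4, -0.0, -16.5]
force: [4.1, 16.4, -2.8]
gripper_width: 21.0
gripper_force: 8.6
```

```bash
python3 s.py
```

```text
6.7 [597.   39.1 120.6] [-179.4   -0.   -16.5] [ 4.1 16.4 -2.8] [ 2.77 -0.44  0.18] 20.96903263737852 8.550781309604645 r 61.4 ang -0.14999999999999997
```

>>> step_arm(plan=[0, -0.75, 0, 0, 0, -0.04, 0, -0.75, 0, 0, 0, -0.04, 0, -0.75, 0, 0, 0, -0.04, 0, -0.7, 0, 0, 0, -0.04, 0, 0, 0, 0, 0, 0])

```text
time_s: 7.12
ee_pos: [602.2, 60.6, 120.5]
ee_rot: [179.6, -0.0, -6.8]
force: [-0.5, -9.4, 1.1]
gripper_width: 21.4
gripper_force: 5.0
```

>>> step_arm(plan=[0, 0.75, 0, 0, 0, 0.04, 0, 0.75, 0, 0, 0, 0.04, 0, 0.75, 0, 0, 0, 0.04, 0, 0.75, 0, 0, 0, 0.04, 0, 0, 0, 0, 0, 0])

```text
time_s: 7.53
ee_pos: [598.2, 36.7, 120.6]
ee_rot: [-179.5, -0.1, -16.5]
force: [4.6, 11.2, -2.6]
gripper_width: 21.0
gripper_force: 6.0
```

>>> step_arm(plan=[0, -0.8, 0, 0, 0, -0.04, 0, -0.8, 0, 0, 0, -0.04, 0, -0.8, 0, 0, 0, -0.04, 0, -0.7, 0, 0, 0, -0.04, 0, 0, 0, 0, 0, 0])

```text
time_s: 7.95
ee_pos: [604.2, 64.1, 120.6]
ee_rot: [179.9, -0.1, -6.9]
force: [-0.9, -0.6, 0.1]
gripper_width: 21.2
gripper_force: 0.2
```

```bash
cat >> h.py <<'E'
def path(P,Y):
    """rows through poses P (n+1,3), yaws Y deg"""
    P=np.array(P,float);out=[]
    for k in range(len(P)-1):
        y=np.radians(Y[k]);c,s=np.cos(y),np.sin(y);d=P[k+1]-P[k]
        out.append([(c*d[0]+s*d[1])/10,(s*d[0]-c*d[1])/10,-d[2]/10,0,0,-np.radians(Y[k+1]-Y[k])])
    for i in range(0,len(out),5): print((np.round(np.concatenate(out[i:i+5]),3)+0).tolist())
def orbit(st,p,y,a1,r1,n,yoff=0):
    d=np.array(p[:2])-st;a0=np.degrees(np.arctan2(d[1],d[0]));r0=np.hypot(*d)
    P=[];Y=[]
    for t in np.linspace(0,1,n+1):
        a=a0+(a1-a0)*t;r=r0+(r1-r0)*min(1,2*t)
        P.append([*(np.array(st)+r*np.array([np.cos(np.radians(a)),np.sin(np.radians(a))])),p[2]]);Y.append(y+(a1+yoff-y)*t)
    path(P,Y)
E
python3 s.py; python3 -c "
from h import *
s=sensors.state();orbit([539.3,60.2],s['ee_pos'],s['ee_rot'][2],77,60,15)"
```

```text
7.95 [604.2  64.1 120.6] [ 1.799e+02 -1.000e-01 -6.900e+00] [-0.9 -0.6  0.1] [-0.1   0.04 -0.04] 21.217597847962175 0.15074148774147034 r 65.0 ang 0.26
[-0.188, -0.524, 0.0, 0.0, 0.0, -0.098, -0.18, -0.521, 0.0, 0.0, 0.0, -0.098, -0.173, -0.518, 0.0, 0.0, 0.0, -0.098, -0.165, -0.514, 0.0, 0.0, 0.0, -0.098, -0.158, -0.511, 0.0, 0.0, 0.0, -0.098]
[-0.151, -0.507, 0.0, 0.0, 0.0, -0.098, -0.144, -0.503, 0.0, 0.0, 0.0, -0.098, -0.104, -0.505, 0.0, 0.0, 0.0, -0.098, -0.065, -0.509, 0.0, 0.0, 0.0, -0.098, -0.059, -0.51, 0.0, 0.0, 0.0, -0.098]
[-0.053, -0.511, 0.0, 0.0, 0.0, -0.098, -0.047, -0.511, 0.0, 0.0, 0.0, -0.098, -0.041, -0.512, 0.0, 0.0, 0.0, -0.098, -0.034, -0.512, 0.0, 0.0, 0.0, -0.098, -0.028, -0.512, 0.0, 0.0, 0.0, -0.098]
```

>>> step_arm(plan=[-0.19, -0.52, 0, 0, 0, -0.098, -0.18, -0.52, 0, 0, 0, -0.098])

```text
time_s: 8.12
ee_pos: [601.5, 73.5, 120.7]
ee_rot: [179.9, -0.1, 4.4]
force: [2.3, -2.3, 0.7]
gripper_width: 20.9
gripper_force: 1.6
```

Free: it moves on with only friction.

>>> step_arm(plan=[-0.17, -0.52, 0, 0, 0, -0.098, -0.17, -0.51, 0, 0, 0, -0.098, -0.16, -0.51, 0, 0, 0, -0.098, -0.15, -0.51, 0, 0, 0, -0.098])

```text
time_s: 8.45
ee_pos: [591.3, 92.5, 120.9]
ee_rot: [179.9, -0.1, 26.9]
force: [3.9, -1.5, 0.3]
gripper_width: 21.3
gripper_force: 1.6
```

>>> step_arm(plan=[-0.14, -0.5, 0, 0, 0, -0.098, -0.1, -0.5, 0, 0, 0, -0.098, -0.06, -0.51, 0, 0, 0, -0.098, -0.06, -0.51, 0, 0, 0, -0.098])

```text
time_s: 8.78
ee_pos: [576.8, 107.4, 121.0]
ee_rot: [179.8, -0.1, 49.3]
force: [3.1, -1.3, 0.9]
gripper_width: 20.9
gripper_force: 1.6
```

```bash
python3 s.py; python3 -c "
from h import *
s=sensors.state();orbit([539.3,60.2],s['ee_pos'],s['ee_rot'][2],78,60,5)"
```

```text
8.7833 [576.8 107.4 121. ] [ 1.798e+02 -1.000e-01  4.930e+01] [ 3.1 -1.3  0.9] [-0.23 -0.48 -0.05] 20.865261835659517 1.611855961382389 r 60.3 ang 1.098
[-0.057, -0.554, 0.0, 0.0, 0.0, -0.1, -0.053, -0.554, 0.0, 0.0, 0.0, -0.1, -0.044, -0.554, 0.0, 0.0, 0.0, -0.1, -0.034, -0.554, 0.0, 0.0, 0.0, -0.1, -0.03, -0.555, 0.0, 0.0, 0.0, -0.1]
```

>>> step_arm(plan=[-0.06, -0.55, 0, 0, 0, -0.1, -0.05, -0.55, 0, 0, 0, -0.1, -0.04, -0.55, 0, 0, 0, -0.1, -0.03, -0.55, 0, 0, 0, -0.1, -0.03, -0.35, 0, 0, 0, -0.08])

```text
time_s: 9.2
ee_pos: [554.5, 118.0, 121.2]
ee_rot: [179.7, -0.0, 76.9]
force: [12.3, -7.1, -3.8]
gripper_width: 21.2
gripper_force: 6.6
```

```bash
python3 s.py
```

```text
9.2 [554.5 118.  121.2] [179.7  -0.   76.9] [12.3 -7.1 -3.8] [-1.37 -1.87 -0.19] 21.203538716726165 6.603937894105911 r 59.7 ang 1.513
```

>>> step_arm(plan=[0, 0.3, 0, 0, 0, 0, -0.85, 0.05, 0, 0, 0, 0, -0.8, 0, 0, 0, 0, 0, 0, 0, 0, 0, 0, 0])

```text
time_s: 9.53
ee_pos: [550.9, 100.2, 120.1]
ee_rot: [-179.9, 0.1, 76.5]
force: [-0.2, -0.4, -0.2]
gripper_width: 20.4
gripper_force: 0.0
```

>>> step_arm(plan=[0, 0, 0, 0, 0, 0, 0, 0, 0, 0, 0, 0, 0, 0, 0, 0, 0, 0, 0, 0, 0, 0, 0, 0], hand=0.8, newtons=24)

```text
time_s: 9.87
ee_pos: [551.5, 101.6, 120.3]
ee_rot: [-179.9, 0.0, 76.6]
force: [-1.7, -2.7, 1.3]
gripper_width: 12.7
gripper_force: 23.9
```

```bash
python3 s.py; python3 -c "
from h import *
s=sensors.state();p=s['ee_pos'];rows(p,s['ee_rot'][2],p+np.array([.199,.98,0])*60,s['ee_rot'][2],6)"
```

```text
9.8667 [551.5 101.6 120.3] [-179.9    0.    76.6] [-1.7 -2.7  1.3] [-0.49  0.38 -0.61] 12.728889717470242 23.89178305864334 r 43.2 ang 1.4829999999999999
[0.999, -0.034, -0.0, 0.0, 0.0, -0.0, 0.999, -0.034, -0.0, 0.0, 0.0, -0.0, 0.999, -0.034, -0.0, 0.0, 0.0, -0.0, 0.999, -0.034, -0.0, 0.0, 0.0, -0.0, 0.999, -0.034, -0.0, 0.0, 0.0, -0.0]
[0.999, -0.034, -0.0, 0.0, 0.0, -0.0]
```

>>> step_arm(plan=[0.5, -0.02, 0, 0, 0, 0, 0.9, -0.03, 0, 0, 0, 0, 0.9, -0.03, 0, 0, 0, 0, 0.9, -0.03, 0, 0, 0, 0, 0.9, -0.03, 0, 0, 0, 0])

```text
time_s: 10.28
ee_pos: [559.5, 139.8, 120.2]
ee_rot: [-179.9, 0.3, 76.7]
force: [-0.6, -10.0, 1.8]
gripper_width: 12.5
gripper_force: 23.9
```

>>> step_arm(plan=[0.7, -0.03, 0, 0, 0, 0, 0.5, 0, 0, 0, 0, 0, 0.3, 0, 0, 0, 0, 0, 0, 0, 0, 0, 0, 0])

```text
time_s: 10.62
ee_pos: [561.8, 151.0, 120.0]
ee_rot: [-179.9, 0.8, 76.8]
force: [-2.7, -20.6, 4.0]
gripper_width: 12.6
gripper_force: 24.0
```

```bash
python3 s.py
python3 - <<'E'
from h import *
for n in ['top','wrist','side']:
    p=viewer.grab_frame(n)
    if n=='top': cv2.imwrite('pics/top3.png',cv2.resize(p['img'][100:300,280:530,::-1],None,fx=3,fy=3))
    for t,z in [('carriage_top',87),('handle_point',125),('clamp_handle',88)]:
        for q in viewer.pinpoint(t,p)[:1]: print(n,t,q['score'],q['location'],atz(p,q['location'],z).round(1))
E
```

```text
10.6167 [561.8 151.  120. ] [-179.9    0.8   76.8] [ -2.7 -20.6   4. ] [-3.32  0.53 -0.64] 12.594560108162192 24.008249938488007 r 93.5 ang 1.528
top carriage_top 0.76 [371.6, 231.9] [550.1 104.3  87. ]
wrist handle_point 0.86 [315.8, 243.8] [566.4 163.3 125. ]
wrist clamp_handle 0.57 [311.1, 302.4] [551.4 111.6  88. ]
side carriage_top 0.69 [350.9, 179.6] [547.5 109.9  87. ]
side handle_point 0.4 [342.1, 182.8] [565.  162.3 125. ]
side clamp_handle 0.6 [351.5, 177.7] [546.9 103.3  88. ]
```

View pics/top3.png

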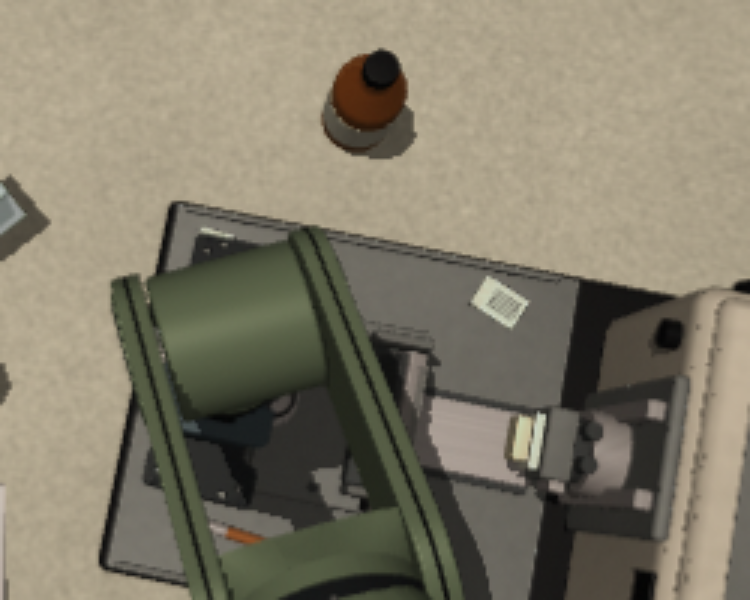

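>>> step_arm(plan=[0, 0, 0, 0, 0, 0, 0, 0, 0, 0, 0, 0, 0, 0, 0, 0, 0, 0], hand=2.2, newtons=20)

```text
time_s: 11.47
ee_pos: [563.8, 157.4, 120.5]
ee_rot: [180.0, -0.1, 76.7]
force: [0.2, 0.3, 0.6]
gripper_width: 21.5
gripper_force: 0.0
```

```bash
sed -i 's/\[539.3,60.2\]/[549.2,109.2]/' s.py; python3 s.py; python3 -c "
from h import *
s=sensors.state();orbit([549.2,109.2],s['ee_pos'],s['ee_rot'][2],-18,58,15)"
```

```text
11.4667 [563.8 157.4 120.5] [ 1.80e+02 -1.00e-01  7.67e+01] [0.2 0.3 0.6] [-0.09  0.11  0.03] 21.507099004869488 0.0 r 50.4 ang 1.478
[0.039, 0.548, 0.0, 0.0, 0.0, 0.11, 0.04, 0.558, 0.0, 0.0, 0.0, 0.11, 0.042, 0.569, 0.0, 0.0, 0.0, 0.11, 0.043, 0.579, 0.0, 0.0, 0.0, 0.11, 0.044, 0.59, 0.0, 0.0, 0.0, 0.11]
[0.045, 0.601, 0.0, 0.0, 0.0, 0.11, 0.047, 0.611, 0.0, 0.0, 0.0, 0.11, -0.002, 0.615, 0.0, 0.0, 0.0, 0.11, -0.05, 0.613, 0.0, 0.0, 0.0, 0.11, -0.048, 0.613, 0.0, 0.0, 0.0, 0.11]
[-0.045, 0.614, 0.0, 0.0, 0.0, 0.11, -0.043, 0.614, 0.0, 0.0, 0.0, 0.11, -0.04, 0.614, 0.0, 0.0, 0.0, 0.11, -0.038, 0.614, 0.0, 0.0, 0.0, 0.11, -0.035, 0.614, 0.0, 0.0, 0.0, 0.11]
```

>>> step_arm(plan=[0.04, 0.55, 0, 0, 0, 0.11, 0.04, 0.56, 0, 0, 0, 0.11, 0.04, 0.57, 0, 0, 0, 0.11, 0.04, 0.58, 0, 0, 0, 0.11, 0.04, 0.59, 0, 0, 0, 0.11])

```text
time_s: 11.88
ee_pos: [587.4, 146.5, 119.6]
ee_rot: [-179.8, 0.3, 44.9]
force: [-3.4, -0.1, -0.4]
gripper_width: 21.7
gripper_force: 1.7
```

>>> step_arm(plan=[0.05, 0.6, 0, 0, 0, 0.11, 0.05, 0.61, 0, 0, 0, 0.11, 0, 0.61, 0, 0, 0, 0.11, -0.05, 0.61, 0, 0, 0, 0.11])

```text
time_s: 12.22
ee_pos: [602.8, 128.4, 119.7]
ee_rot: [-179.9, 0.1, 19.7]
force: [-2.6, 1.8, -0.5]
gripper_width: 22.1
gripper_force: 1.5
```

```bash
python3 s.py; python3 -c "
from h import *
s=sensors.state();orbit([549.2,109.2],s['ee_pos'],s['ee_rot'][2],-20,58,6)"
```

```text
12.2167 [602.8 128.4 119.7] [-1.799e+02  1.000e-01  1.970e+01] [-2.6  1.8 -0.5] [0.24 0.62 0.06] 22.10251435011013 1.4504070952534676 r 56.9 ang 0.544
[-0.002, 0.66, 0.0, 0.0, 0.0, 0.115, -0.002, 0.664, 0.0, 0.0, 0.0, 0.115, -0.002, 0.668, 0.0, 0.0, 0.0, 0.115, -0.039, 0.668, 0.0, 0.0, 0.0, 0.115, -0.039, 0.668, 0.0, 0.0, 0.0, 0.115]
[-0.039, 0.668, 0.0, 0.0, 0.0, 0.115]
```

>>> step_arm(plan=[0, 0.65, 0, 0, 0, 0.115, 0, 0.65, 0, 0, 0, 0.115, 0, 0.65, 0, 0, 0, 0.115])

```text
time_s: 12.47
ee_pos: [607.6, 109.7, 119.9]
ee_rot: [-179.9, 0.1, -0.1]
force: [-2.0, 2.8, -0.4]
gripper_width: 21.9
gripper_force: 1.5
```

>>> step_arm(plan=[-0.03, 0.65, 0, 0, 0, 0.115, -0.03, 0.6, 0, 0, 0, 0.1, -0.03, 0.4, 0, 0, 0, 0.08, 0, 0, 0, 0, 0, 0])

```text
time_s: 12.8
ee_pos: [605.6, 92.6, 120.1]
ee_rot: [-180.0, 0.1, -16.8]
force: [-0.2, 0.1, -0.4]
gripper_width: 21.9
gripper_force: 0.1
```

```bash
python3 s.py
```

```text
12.8 [605.6  92.6 120.1] [-1.80e+02  1.00e-01 -1.68e+01] [-0.2  0.1 -0.4] [0.03 0.25 0.  ] 21.896319877147803 0.11889595538377762 r 58.8 ang -0.08599999999999997
```

>>> step_arm(plan=[0, 0.4, 0, 0, 0, 0.07, 0, 0.4, 0, 0, 0, 0.05, 0, 0.3, 0, 0, 0, 0, 0, 0, 0, 0, 0, 0])

```text
time_s: 13.13
ee_pos: [602.9, 83.5, 120.4]
ee_rot: [-179.8, -0.0, -23.4]
force: [1.3, 5.5, -2.4]
gripper_width: 22.0
gripper_force: 2.7
```

```bash
python3 s.py
```

```text
13.1333 [602.9  83.5 120.4] [-179.8   -0.   -23.4] [ 1.3  5.5 -2.4] [ 0.88 -0.02  0.06] 21.953867170627166 2.681647539138794 r 59.5 ang -0.246
```

>>> step_arm(plan=[0, 0.3, 0, 0, 0, 0, 0, 0, 0, 0, 0, 0])

```text
time_s: 13.3
ee_pos: [602.5, 82.0, 120.5]
ee_rot: [-179.6, -0.1, -23.4]
force: [2.9, 9.6, -3.6]
gripper_width: 22.3
gripper_force: 4.6
```

```bash
python3 s.py
```

```text
13.3 [602.5  82.  120.5] [-1.796e+02 -1.000e-01 -2.340e+01] [ 2.9  9.6 -3.6] [ 1.43 -0.25  0.09] 22.30522553320828 4.5749232172966 r 59.8 ang -0.27199999999999996
```

>>> step_arm(plan=[0, -0.3, 0, 0, 0, 0, 0, -0.3, 0, 0, 0, 0, 0, 0, 0, 0, 0, 0, 0, 0, 0, 0, 0, 0], hand=4)

```text
time_s: 13.63
ee_pos: [603.6, 84.3, 120.5]
ee_rot: [180.0, -0.0, -23.5]
force: [-0.5, -0.2, -1.2]
gripper_width: 39.8
gripper_force: 0.0
```

>>> step_arm(plan=[0, 0, -1.5, 0, 0, 0, 0, 0, -2.5, 0, 0, 0, 0, 0, -3, 0, 0, 0, 0, 0, -3, 0, 0, 0, 0, 0, -2, 0, 0, 0])

```text
time_s: 14.05
ee_pos: [604.2, 84.0, 243.7]
ee_rot: [-179.9, -0.2, -23.6]
force: [0.9, 0.1, -0.2]
gripper_width: 40.1
gripper_force: 0.0
```

>>> step_arm(plan=[-3, -3, 0, 0, 0, 0, -4, -4, 0, 0, 0, 0, -4, -4, 0, 0, 0, 0, -4, -4, 0, 0, 0, 0, -3, -3, 0, 0, 0, 0])

```text
time_s: 14.47
ee_pos: [526.6, 279.3, 240.7]
ee_rot: [-180.0, -0.0, -23.6]
force: [-0.0, 0.2, -0.2]
gripper_width: 40.2
gripper_force: 0.0
```

```bash
python3 s.py
python3 - <<'E'
from h import *
for n in ['wrist','side','top']:
    p=viewer.grab_frame(n)
    if n=='top': cv2.imwrite('pics/top4.png',cv2.resize(p['img'][100:300,280:530,::-1],None,fx=3,fy=3))
    for t,z in [('carriage_top',87),('handle_point',125),('clamp_handle',88)]:
        for q in viewer.pinpoint(t,p)[:1]: print(n,t,q['score'],q['location'],atz(p,q['location'],z).round(1))
E
```

```text
14.4667 [526.6 279.3 240.7] [-180.    -0.   -23.6] [-0.   0.2 -0.2] [-0.04  0.15 -0.02] 40.187016672811566 0.0 r 171.6 ang 1.903
wrist carriage_top 0.58 [486.2, 88.0] [550.3 109.6  87. ]
wrist handle_point 0.76 [520.9, 2.6] [601.9  86.3 125. ]
wrist clamp_handle 0.68 [489.1, 89.2] [548.5 108.   88. ]
side carriage_top 0.77 [349.7, 176.3] [552.7  98.1  87. ]
side handle_point 0.57 [332.3, 161.4] [604.4  88.6 125. ]
top carriage_top 0.76 [370.3, 230.8] [552.7 107.3  87. ]
top clamp_handle 0.46 [370.8, 233.7] [545.8 106.3  88. ]
```

View pics/top4.png

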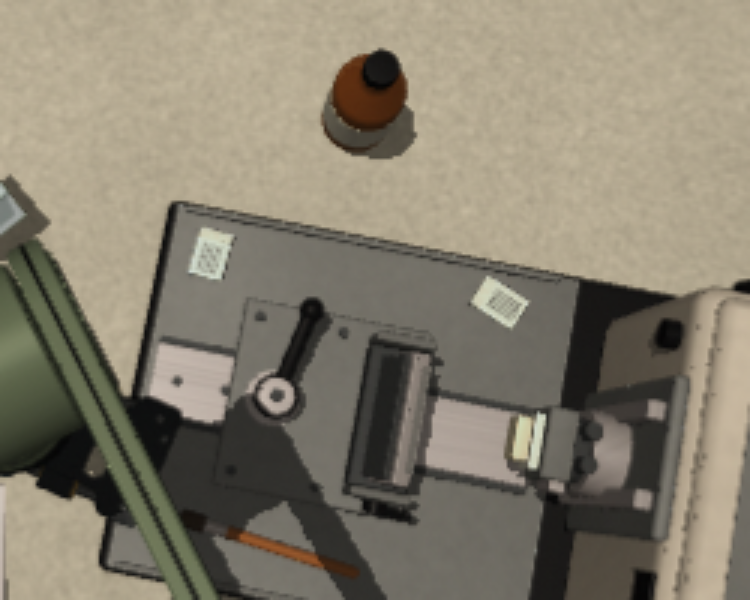

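The top view shows the carriage drawn back, with the hub at (277,396). The lever points to (313,308), about -0.19 rad, which is home. The other things haven't moved.

```bash
python3 -c "
from workcell import env
print(env.job_done())"
```

```text
the job is handed in; nothing more can be done
None
```

The job is handed in: I worked the lever free with pushes of up to about 17 N and swung it fully open, drew the carriage back about 50 mm to its stop, then swung the lever home to clamp it and let go with the arm clear, at 14.5 s of the 54 s.

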